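Close a carton of small cheeses and hold it up level for banding

ROBOT

A 6-joint arm with a two-finger parallel gripper is mounted at the origin on the work surface. World frame = base frame: x ahead of the robot, y to its left, z up, the work surface at z = 0. Lengths are in m, angles in degrees, forces in N, time in s.
With the tool pointing down it reaches from about 0.4 to 0.825 m from the base axis. Payload 7 kg.
Tool frame: the origin (TCP) lies midway between the tips of the shut fingers; the grasp point (between the pads) lies 19 mm behind it (r.hold_point_z is the distance from the TCP to the grasp point, in m); x points along the fingers, y is the direction in which the jaws open and shut, and the axes are right-handed (so a half turn about x gives the same grasp; the last joint's range is limited). The gripper opens to 88 mm and grips with 3 to 60 N. Pads are 19 mm wide; open, the fingers measure 130 mm over their backs; the gripper's body (78 mm by 193 mm) begins 47 mm behind the grasp point.
Start: joints at [93.226, 20.546, 0.682, 0, -70.136, -16.507], TCP at [0.155, 0.657, 0.227] pointing down, gripper open.
Joint ranges: [-176.03, 176.03], [-82.01, 121.73], [-58.28, 71.71], [-173.87, 95.51], [-174.79, -0.11], [-173.66, 173.66]. Speed limits (degrees/s): [136.94, 136.94, 172.46, 180, 180, 180].

INTERFACE

Orientations are given as [roll, pitch, yaw] about the fixed x, y, z axes, in that order (R = Rz(yaw) Ry(pitch) Rx(roll)).
In Python, from plant import r, viewer, order gives the robot as it stands. The module is installed in compiled form; this text tells all that it offers.
- The arm moves only by the shell command python3 -m creep 'ROWS' [FORCE]. ROWS is JSON, a list of rows, each an object of numbers: "ax", "ay", "az": the turn, a rotation vector about the tool's x, y, z in degrees; "tx", "ty", "tz": the shift along the tool's x, y, z in m; "fingers": the finger opening in m, from 0 to 0.0876. A call has 1 to 5 rows; each row is the pose to reach, as a shift and turn from the pose commanded when the call began, along the tool's axes at that moment; what a row does not reach only later rows make up. A row lasts 1/10 s, in which the tool goes at most 50 mm and 8.59 degrees, less where a joint would pass 70% of its speed; a pose out of reach is approached as far as the arm can. A call with a gripper value outside its range is refused whole. The fingers move at their own pace and stop on an object; FORCE is the grip in N (left out, the last holds). Time passes only in rows, so rows that repeat a pose let the fingers close. It gives the time, the measured TCP pose, the force and the opening at its end, in the units of the state.
- r.get_state(): the state, without advancing time (a new reading comes with each control period).
- viewer.capture(name): name is "side" or "top" or "wrist"; returns a dict with "pixels" (420x560x3 uint8, blue, green, red), "depth" (420x560 float32, m along the optical axis (not along the pixel's ray), 0 where there is no reading), "fx", "fy", "cx", "cy" (pixels), "rvec" (rotation vector, rad) and "tvec" (3), from world to camera coordinates, as OpenCV has them; the wrist camera has in their place "T_tool_cam" (4x4, takes a point from camera to tool coordinates, whose origin is the TCP and whose axes are the tool frame's). Camera axes: x right, y down, z forward; pixel columns grow to the right and rows downward; lengths in m; the calibration is good to about 2 mm. A picture is of the moment at which its call begins: read the wrist's pose just before it.
- order.close_job(): hands the job in, once; it reports no verdict.
The state is a dict: "time_s": time; "joints": joint angles; "qd": joint speeds; "joint_torque": joint torques, N m; "tcp_pos": TCP position; "eef_rot": TCP orientation; "contact_force": force on the tool from outside, world axes, zero at the start; "moment": the same for the moment, N m; "gripper_width": finger opening in m.
Only numpy, scipy, OpenCV 4.12 (cv2) and the standard library are available. Lean on these libraries where they do the work, as an engineer would, in place of code of your own. Each camera call takes 0.05 s, during which the arm holds its last target.

TASK

The carton on the white packing board is full with its three small cheeses: fold its two short end flaps down flat first, then its two long flaps down flat over them. Then pick the closed carton up and finish while holding it in the air, level and still, a good 10 cm above the board, so that a paper band can be slipped round it; do not put it down or let go. Never let the carton tip, and leave the brush, the paper roll and the two spare cheeses where they are.

Things in the scene. Friction and masses are not known exactly. Their poses are not given: they have to be found in the camera images.
- carton_center (a point): centre (half-way up) of the open brown cardboard carton, loose on the packing board. Outside 62 mm (own x) by 180 mm (own y) by 68 mm high (own z up), walls 3 mm; underside 34 mm below this point, rim 34 mm above. Full it weighs 0.4 to 0.6 kg. Closed, it can be gripped from above across its 62 mm width, at the middle of its length, where it balances.
- carton: the same carton; origin at the centre of its underside, axes as for its centre
- packing_board: white plastic board 240 x 260 x 20 mm high, fixed to the table; origin under its centre; its top is 20 mm above the table
- end_flap_right (a joint): hinge angle of the short flap on the carton's own -y end: 0 = folded flat, 1.57 = upright, more = splayed outward (stop 2.6); slight friction (0.01 N m) holds it where it is left, no spring-back. Hinge along own x, 90 mm from the carton's centre towards own -y, 31 mm above the centre point; flap 54 mm wide, 31 mm from hinge to free edge, 2.5 mm thick
- end_flap_left (a joint): hinge angle of the short flap on the carton's own +y end: 0 = folded flat, 1.57 = upright, more = splayed outward (stop 2.6); slight friction (0.01 N m) holds it where it is left, no spring-back. Hinge along own x, 90 mm from the carton's centre towards own +y, 31 mm above the centre point; same size as the right one
- long_flap_front (a joint): hinge angle of the long flap on the carton's own -x side: 0 = folded flat, 1.57 = upright, more = splayed outward (stop 2.6); slight friction (0.01 N m) holds it where it is left, no spring-back. Hinge along own y, 31 mm from the carton's centre towards own -x, 34 mm above the centre point; flap 180 mm wide, 31 mm from hinge to free edge, 2.5 mm thick
- long_flap_back (a joint): hinge angle of the long flap on the carton's own +x side: 0 = folded flat, 1.57 = upright, more = splayed outward (stop 2.6); slight friction (0.01 N m) holds it where it is left, no spring-back. Hinge along own y, 31 mm from the carton's centre towards own +x, 34 mm above the centre point; same size as the front one
- cheese_1_center (a point): centre of a small round golden cheese, 54 mm across, 48 mm high, standing in the carton (towards own -y); its top is 17 mm below the carton's rim
- cheese_2_center (a point): centre of a small round red-brown cheese, 54 mm across, 48 mm high, standing in the carton (in the middle); its top is 17 mm below the carton's rim
- cheese_3_center (a point): centre of a small round pale cheese, 54 mm across, 48 mm high, standing in the carton (towards own +y); its top is 17 mm below the carton's rim
- spare_cheese_1_center (a point): centre of a spare small pale grey round cheese, 54 mm across, 48 mm high, standing on the slatted wooden board; leave alone
- spare_cheese_2_center (a point): centre of the other spare pale grey cheese, same size, on the same wooden board; leave alone
- ripening_board: slatted brown wooden board 214 x 220 x 20 mm high, fixed to the table beside the packing board; origin under its centre
- brush_center (a point): centre of a loose cheese brush, wine-red bristles under a white back, 155 x 62 x about 55 mm high, lying along its own x; leave alone
- band_roll: loose roll of brown paper band lying flat, 100 mm across, 30 mm high, hole 40 mm; origin at the centre of its underside; leave alone
Mind the look-alikes: they are no part of the job. Leave any turquoise look-alike of the part that bears cheese_2_center alone. What is shaped like the carton but green is not meant.

How it is judged (in metres and radians):
On the way, in this order (a step that is already met when the one before it is completed fails the run):
1. both short end flaps are folded flat while both long flaps are still up (value of joint each of end_flap_right, end_flap_left below 0.2 rad and value of joint each of long_flap_front, long_flap_back above 0.7 rad), for 0.1 s.
2. both long flaps are folded flat over the end flaps, the carton still on its board (value of joint each of end_flap_right, end_flap_left, long_flap_front, long_flap_back below 0.2 rad and height (world z) of carton_center below 0.075 m), for 0.2 s.
3. the closed carton is held level in the air, clear of the board (height (world z) of carton_center above 0.134 m and angle between carton_center's own z axis and vertical below 0.12 rad and contact force between carton and the fingers above 1 N and contact force between carton and packing_board below 0.1 N and value of joint each of end_flap_right, end_flap_left, long_flap_front, long_flap_back below 0.2 rad and distance between each of cheese_1_center, cheese_2_center, cheese_3_center and carton_center below 0.075 m), for 0.5 s.
At the end, for the whole second after the job is handed in: the fingers hold the carton with its underside at least 80 mm above the packing board, level within 0.12 rad and at rest, touching the board no more; all four flaps within 0.2 rad of shut and the three cheeses inside (all of step 3 and linear speed of carton below 0.03 m/s and angular speed of carton below 0.2 rad/s); the arm keeps its last pose, push and grip.
It fails at once if the carton is tipped by more than 0.3 rad (angle between carton_center's own z axis and vertical above 0.3 rad).
It fails at once if the brush is moved by more than 20 mm (distance of brush_center from where it was at the start of the episode above 0.02 m).
It fails at once if the first spare cheese is moved by more than 20 mm (distance of spare_cheese_1_center from where it was at the start of the episode above 0.02 m).
It fails at once if the second spare cheese is moved by more than 20 mm (distance of spare_cheese_2_center from where it was at the start of the episode above 0.02 m).
It fails at once if the paper band roll is moved by more than 20 mm (distance of band_roll from where it was at the start of the episode above 0.02 m).
It also fails if it takes over 59 s, if anything falls off the work surface, if the arm or the gripper's body presses on something with over 40 N, if the wrist force passes 120 N, or if a joint passes its speed limit or range.

## Working session

There is one attempt and no reset: what is moved stays moved. The work goes in short steps, Python scripts to look and compute and a shell command to move; the robot and the scene stay as the last step left them, time stands still between calls to the robot, and variables do not carry over. Pictures are saved under pics/ and viewed, and the job is handed in when it is done.

```bash
mkdir -p pics; ls
cat > h.py <<'E'
import numpy as np,cv2,sys
from plant import r,viewer,order
from scipy.spatial.transform import Rotation as R
def snap(name,fn,crop=None,scale=1):
    s=r.get_state(); c=viewer.capture(name)
    np.savez('last_%s.npz'%name,**{k:v for k,v in c.items()},tcp=s['tcp_pos'],rot=s['eef_rot'])
    im=c['pixels']
    if crop: x0,y0,x1,y1=crop; im=im[y0:y1,x0:x1]
    if scale!=1: im=cv2.resize(im,None,fx=scale,fy=scale,interpolation=cv2.INTER_CUBIC)
    cv2.imwrite('pics/'+fn,im); return s
def cam(name):
    return np.load('last_%s.npz'%name)
def pt(c,u,v,d=None,z=None):
    "pixel->world by depth or by plane z"
    k=np.array([(u-c['cx'])/c['fx'],(v-c['cy'])/c['fy'],1.0])
    if 'rvec' in c.files:
        Rm=cv2.Rodrigues(c['rvec'])[0]; o=-Rm.T@c['tvec'].ravel(); w=Rm.T@k
    else:
        T=c['T_tool_cam']; Rt=R.from_euler('xyz',c['rot'],degrees=True).as_matrix()
        o=Rt@T[:3,3]+c['tcp']; w=Rt@T[:3,:3]@k
    if z is not None: d=(z-o[2])/w[2]
    elif d is None: d=c['depth'][int(round(v)),int(round(u))]
    return o+w*d
E
python3 - <<'E'
from h import *
s=snap('top','t0.png');snap('side','s0.png');snap('wrist','w0.png')
print(s)
E
```

```text
pics
{'time_s': 0.0, 'joints': array([ 9.32276767e+01,  2.05918380e+01,  6.32152214e-01, -2.07122587e-02,
       -7.01358364e+01, -1.65065723e+01]), 'qd': array([ 0.02510186,  0.00806904,  0.06170207, -0.05177059,  0.00481326,
        0.00998866]), 'joint_torque': array([ 1.11887985e-03, -5.82712805e+01,  2.93059409e+01,  6.99733749e+00,
        6.94596136e-03, -1.58343018e-04]), 'tcp_pos': array([0.15495649, 0.65645273, 0.22560397]), 'eef_rot': array([ 94.98716592,  89.90251296, -98.29878372]), 'contact_force': array([ 0.1796216 , -0.34700329, -0.11035085]), 'moment': array([-0.02352469,  0.02878163, -0.03902972]), 'gripper_width': 0.08795350169986219}
```

View pics/t0.png

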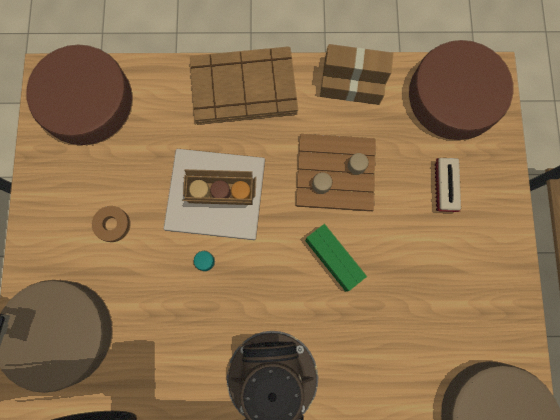

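View pics/s0.png

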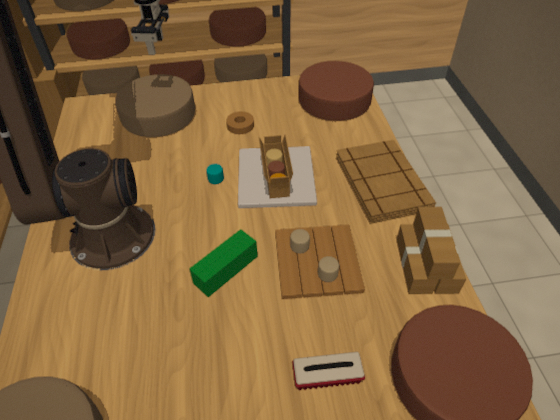

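View pics/w0.png

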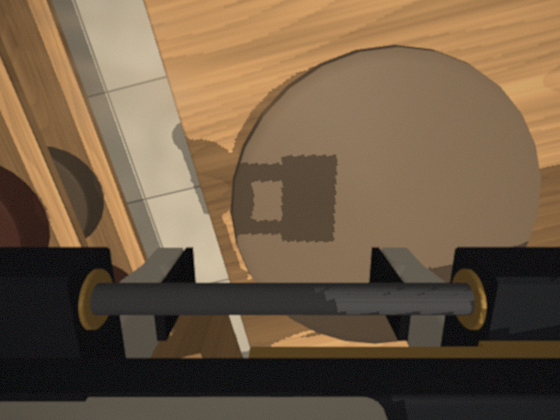

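The top view shows the carton on the white board at about (219,188), with its length across the picture. The golden cheese is at its right end (240,190) and the pale one at its left. The green block, the turquoise cheese, the roll, the brush and the spares are all clear of it. I'll enlarge this area and measure.

Run:
```python
from h import *
t=cam('top');s=cam('side')
cv2.imwrite('pics/t0c.png',cv2.resize(t['pixels'][145:245,160:270],None,fx=6,fy=6,interpolation=cv2.INTER_CUBIC))
cv2.imwrite('pics/s0c.png',cv2.resize(s['pixels'][125:215,225:325],None,fx=6,fy=6,interpolation=cv2.INTER_CUBIC))
for c in(t,s):
    Rm=cv2.Rodrigues(c['rvec'])[0]; print(-Rm.T@c['tvec'].ravel(), c['fx'])
# board corners
for u,v in [(176,151),(264,157),(257,238),(166,230)]: print(pt(t,u,v,z=.02))
```

```text
[ 0.18991683 -0.00258666  1.36701366] 487.41119945314006
[ 0.35714829 -0.91649001  1.04481369] 465.7486034757425
[0.62985692 0.27317751 0.02      ]
[0.61061012 0.0194311  0.02      ]
[0.3757281  0.03936591 0.02      ]
[0.39967257 0.29318847 0.02      ]
```

View pics/t0c.png

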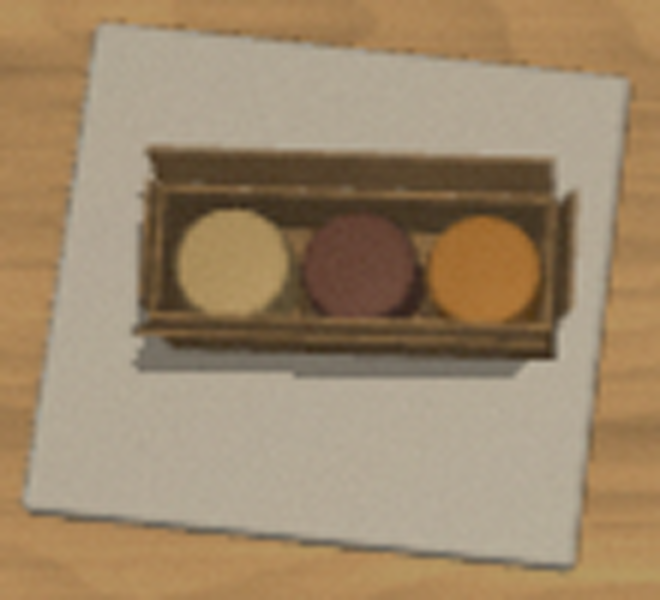

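View pics/s0c.png

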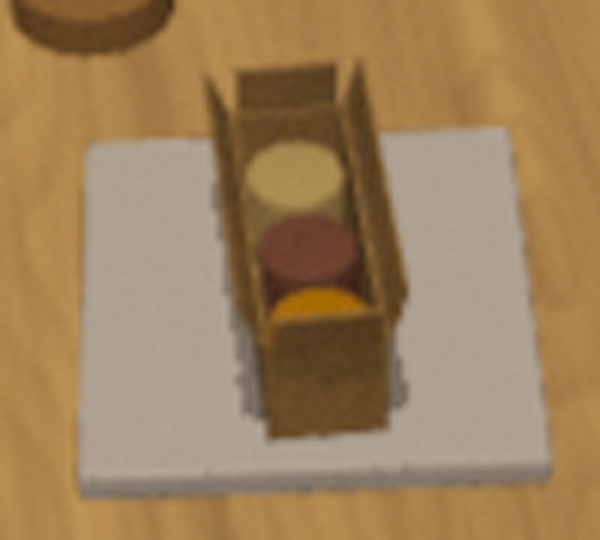

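Run:
```python
from h import *
t=cam('top');s=cam('side')
P=lambda x,y,z:pt(t,160+x/6-.5,145+y/6-.5,z=z)
for n,x,y,z in [('pale',233,265,.071),('red',360,265,.071),('gold',484,270,.071),('TL',157,188,.088),('TR',555,200,.088),('BR',550,322,.088),('BL',150,322,.088)]: print(n,P(x,y,z))
Q=lambda x,y,z:pt(s,225+x/6-.5,125+y/6-.5,z=z)
for n,x,y,z in [('pale',295,175,.071),('red',310,240,.071),('nearbotL',267,437,.02),('nearbotR',387,428,.02),('rimL',265,318,.088),('rimR',388,318,.088)]: print(n,Q(x,y,z))
# top depth of rim etc
np.set_printoptions(precision=3,suppress=True,linewidth=200)
```

```text
pale [0.50537881 0.19813444 0.071     ]
red [0.50508028 0.14035041 0.071     ]
gold [0.50244724 0.08388467 0.071     ]
TL [0.53718836 0.23069165 0.088     ]
TR [0.53068445 0.05094952 0.088     ]
BR [0.47425629 0.0530194  0.088     ]
BL [0.47520163 0.23195181 0.088     ]
pale [0.50455002 0.19384073 0.071     ]
red [0.50469064 0.14231502 0.071     ]
nearbotL [0.46860772 0.05536479 0.02      ]
nearbotR [0.52964484 0.05157192 0.02      ]
rimL [0.47164453 0.07130359 0.088     ]
rimR [0.53140826 0.06122676 0.088     ]
```

```bash
cat >> h.py <<'E'
YAW=-1.5
def goal(yawdeg,flip=False):
    "tool x down, tool y along carton own x (yaw)"
    a=np.radians(yawdeg+(180 if flip else 0)); y=np.array([np.cos(a),np.sin(a),0]); x=np.array([0,0,-1.])
    return np.stack([x,y,np.cross(x,y)],1)
def delta(pos,G=None):
    s=r.get_state(); Rt=R.from_euler('xyz',s['eef_rot'],degrees=True).as_matrix()
    t=Rt.T@(np.array(pos)-s['tcp_pos'])
    a=R.from_matrix(Rt.T@G).as_rotvec(degrees=True) if G is not None else np.zeros(3)
    print('t',np.round(t,4),'a',np.round(a,2))
def st():
    s=r.get_state(); print(round(s['time_s'],2),np.round(s['tcp_pos'],4),np.round(s['eef_rot'],1),'F',np.round(s['contact_force'],1),'w',round(s['gripper_width'],4))
E
python3 - <<'E'
from h import *
s=r.get_state()
print(R.from_euler('xyz',s['eef_rot'],degrees=True).as_matrix().round(3))
for f in(0,1): delta([.44,.14,.32],goal(-1.5,f))
print(cam('wrist')['T_tool_cam'].round(3), cam('wrist')['fx'])
E
```

```text
[[-0.    -0.23  -0.973]
 [-0.001 -0.973  0.23 ]
 [-1.     0.001 -0.   ]]
t [-0.0935  0.4374 -0.3961] a [-1.0178e+02  6.0000e-02 -6.0000e-02]
t [-0.0935  0.4374 -0.3961] a [ 7.821e+01 -6.000e-02 -6.000e-02]
[[ 0.    -0.275  0.961 -0.158]
 [ 1.    -0.    -0.     0.001]
 [ 0.     0.961  0.275 -0.074]
 [ 0.     0.     0.     1.   ]] 344.7892781259277
```

```bash
python3 - <<'E'
from h import *
delta([.504,.12,.26],goal(-1.5,1))
E
python3 -m creep '[{"tx":-0.007,"ty":0.083,"tz":-0.092,"ax":16},{"tx":-0.014,"ty":0.10,"tz":-0.11,"ax":18},{"tx":-0.02,"ty":0.16,"tz":-0.17,"ax":26},{"tx":-0.026,"ty":0.21,"tz":-0.23,"ax":34},{"tx":-0.034,"ty":0.28,"tz":-0.31,"ax":43}]'
python3 - <<'E'
from h import *
st();delta([.504,.12,.26],goal(-1.5,1))
E
```

```text
t [-0.0335  0.4421 -0.463 ] a [ 7.821e+01 -6.000e-02 -6.000e-02]
0.15 [0.155  0.6566 0.2258] [ 97.7  89.9 -95.5] F [-1.1 -1.3  0.3] w 0.0876
t [-0.0335  0.4421 -0.463 ] a [ 7.821e+01 -6.000e-02 -6.000e-02]invalid input
```

```bash
python3 -m creep '[{"ax":16,"ay":0,"az":0,"tx":-0.01,"ty":0.03,"tz":-0.03,"fingers":0.0876}]'; python3 -m creep --help | head -20
```

```text
time_s: 0.25
tcp_pos: [0.1757, 0.6221, 0.2333]
eef_rot: [106.5, 89.8, -95.3]
contact_force: [1.0, -1.5, -0.5]
gripper_width: 0.0876invalid input: not JSON, or not a number
```

```bash
python3 - <<'E'
from h import *
delta([.504,.12,.26],goal(-1.5,1))
E
python3 -m creep '[{"ax":70,"ay":0,"az":0,"tx":-0.026,"ty":0.415,"tz":-0.43,"fingers":0},{"ax":70,"ay":0,"az":0,"tx":-0.026,"ty":0.415,"tz":-0.43,"fingers":0},{"ax":70,"ay":0,"az":0,"tx":-0.026,"ty":0.415,"tz":-0.43,"fingers":0},{"ax":70,"ay":0,"az":0,"tx":-0.026,"ty":0.415,"tz":-0.43,"fingers":0},{"ax":70,"ay":0,"az":0,"tx":-0.026,"ty":0.415,"tz":-0.43,"fingers":0}]'
python3 - <<'E'
from h import *
st();delta([.504,.12,.26],goal(-1.5,1))
E
```

```text
t [-0.0248  0.3444 -0.4912] a [69.71 -0.19 -0.15]
time_s: 0.75
tcp_pos: [0.2799, 0.3908, 0.2474]
eef_rot: [115.8, 90.0, -129.4]
contact_force: [1.3, 0.0, -0.6]
gripper_width: 0.0531
0.75 [0.2799 0.3908 0.2474] [ 115.8   90.  -129.4] F [ 1.3  0.  -0.6] w 0.0531
t [-0.0126 -0.0897 -0.3399] a [26.32 -0.   -0.  ]
```

```bash
python3 -m creep '[{"ax":26,"ay":0,"az":0,"tx":-0.013,"ty":-0.09,"tz":-0.335,"fingers":0},{"ax":26,"ay":0,"az":0,"tx":-0.013,"ty":-0.09,"tz":-0.335,"fingers":0},{"ax":26,"ay":0,"az":0,"tx":-0.013,"ty":-0.09,"tz":-0.335,"fingers":0},{"ax":26,"ay":0,"az":0,"tx":-0.013,"ty":-0.09,"tz":-0.335,"fingers":0},{"ax":26,"ay":0,"az":0,"tx":-0.013,"ty":-0.09,"tz":-0.335,"fingers":0}]'
python3 - <<'E'
from h import *
st();delta([.504,.12,.26],goal(-1.5,1))
E
```

```text
time_s: 1.25
tcp_pos: [0.4415, 0.2003, 0.2571]
eef_rot: [-34.6, 90.0, 54.6]
contact_force: [1.0, 0.6, -0.5]
gripper_width: 0.013
1.25 [0.4415 0.2003 0.2571] [-34.6  90.   54.6] F [ 1.   0.6 -0.5] w 0.013
t [-0.0029 -0.0636 -0.0793] a [0.65 0.04 0.02]
```

```bash
python3 -m creep '[{"ax":0.5,"ay":0,"az":0,"tx":-0.003,"ty":-0.06,"tz":-0.075,"fingers":0},{"ax":0.5,"ay":0,"az":0,"tx":-0.003,"ty":-0.06,"tz":-0.075,"fingers":0},{"ax":0.5,"ay":0,"az":0,"tx":-0.003,"ty":-0.06,"tz":-0.075,"fingers":0},{"ax":0.5,"ay":0,"az":0,"tx":-0.003,"ty":-0.06,"tz":-0.075,"fingers":0}]'
python3 - <<'E'
from h import *
st();delta([.504,.12,.26],goal(-1.5,1))
snap('wrist','w1.png');snap('top','t1.png')
E
```

```text
time_s: 1.65
tcp_pos: [0.4999, 0.1249, 0.2593]
eef_rot: [111.5, 89.9, -160.0]
contact_force: [-0.0, 0.2, 0.5]
gripper_width: 0.0007
1.65 [0.4999 0.1249 0.2593] [ 111.5   89.9 -160. ] F [-0.   0.2  0.5] w 0.0007
t [-0.0007 -0.0042 -0.0048] a [-0.03 -0.02 -0.05]
```

View pics/w1.png

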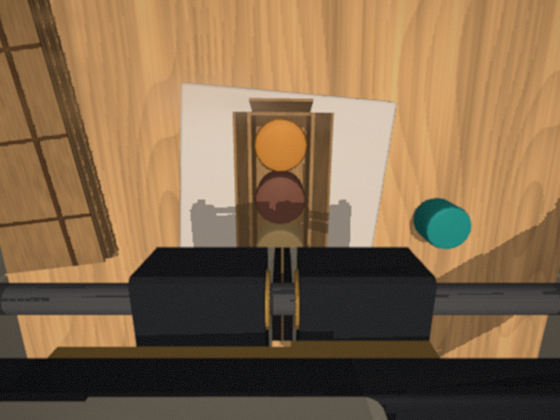

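The wrist view shows the carton with the golden cheese (-y end) at the top at (280,146), both long flaps splayed slightly outward, and the right end flap at rows 98-113. I'll zoom in to measure.

Run:
```python
from h import *
c=cam('wrist')
cv2.imwrite('pics/w1c.png',cv2.resize(c['pixels'][88:248,215:350],None,fx=4.5,fy=3.7,interpolation=cv2.INTER_CUBIC))
np.set_printoptions(precision=3,suppress=True,linewidth=220)
for v in (150,175,200,220):
  row=[pt(c,u,v) for u in range(228,340,2)]
  print(v,[(round(1000*p[0]),round(1000*p[1]),round(1000*p[2])) for p in row])
print('endflap')
for u in (265,280,295): print([tuple((pt(c,u,v)*1000).round().astype(int)) for v in range(92,124,2)])
```

```text
150 [(560, 92, 21), (558, 92, 20), (556, 92, 20), (540, 82, 117), (538, 82, 117), (537, 82, 111), (536, 83, 106), (535, 83, 103), (534, 84, 97), (532, 85, 92), (531, 85, 88), (529, 85, 89), (529, 87, 71), (529, 90, 43), (525, 87, 69), (523, 87, 70), (521, 87, 70), (519, 87, 72), (517, 87, 71), (515, 88, 70), (513, 88, 71), (511, 88, 71), (509, 88, 71), (507, 88, 72), (505, 88, 72), (503, 88, 70), (501, 88, 70), (499, 88, 70), (497, 88, 71), (495, 88, 71), (493, 88, 72), (491, 88, 69), (489, 88, 71), (487, 88, 71), (485, 88, 71), (483, 88, 72), (481, 88, 72), (479, 89, 70), (477, 89, 69), (473, 92, 43), (473, 89, 70), (472, 87, 87), (470, 87, 89), (469, 87, 91), (467, 86, 94), (466, 86, 98), (464, 85, 102), (463, 85, 105), (461, 85, 108), (460, 85, 111), (459, 84, 116), (457, 84, 117), (442, 95, 20), (440, 95, 21), (437, 95, 18), (435, 95, 19)]
175 [(563, 121, 20), (560, 121, 19), (558, 121, 20), (541, 103, 117), (539, 103, 119), (539, 105, 112), (537, 105, 110), (536, 106, 104), (535, 107, 98), (534, 108, 94), (532, 109, 87), (530, 109, 90), (498, 50, 418), (530, 116, 49), (530, 121,
[... 3976 characters left out ...]
(31), np.int64(16)), (np.int64(483), np.int64(33), np.int64(20)), (np.int64(483), np.int64(35), np.int64(20)), (np.int64(487), np.int64(40), np.int64(114)), (np.int64(487), np.int64(42), np.int64(114)), (np.int64(486), np.int64(43), np.int64(110)), (np.int64(486), np.int64(45), np.int64(105)), (np.int64(486), np.int64(47), np.int64(100)), (np.int64(486), np.int64(48), np.int64(95)), (np.int64(486), np.int64(50), np.int64(90)), (np.int64(486), np.int64(52), np.int64(85)), (np.int64(486), np.int64(54), np.int64(86)), (np.int64(483), np.int64(56), np.int64(23)), (np.int64(484), np.int64(58), np.int64(22)), (np.int64(484), np.int64(61), np.int64(26)), (np.int64(484), np.int64(63), np.int64(24))]
```

View pics/w1c.png

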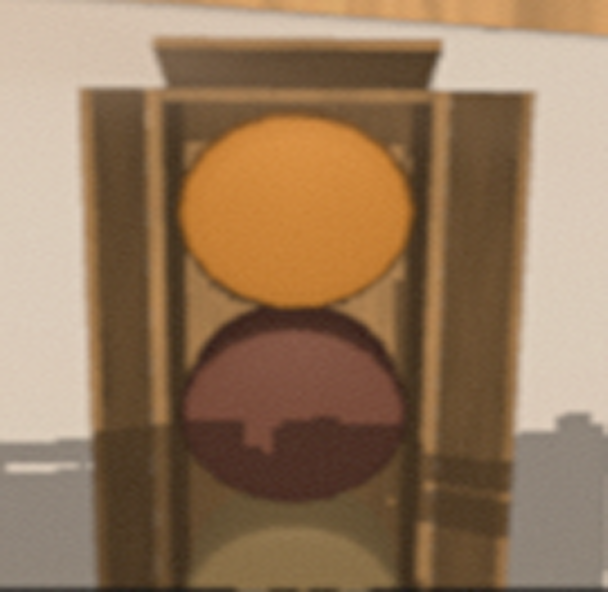

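The rim puts the carton centre at about (0.5027, 0.141) with a yaw of about -2.2°. The splay past upright is roughly 16° for the back flap, 24° for the front and 22° for the right end flap. I'll do the right end flap first, so I'm moving outside it.

```bash
python3 - <<'E'
from h import *
delta([.4985,.014,.15],goal(-2.2,1))
E
python3 -m creep '[{"ax":0.7,"ay":0,"az":0,"tx":0.0,"ty":0.002,"tz":-0.05,"fingers":0},{"ax":0.7,"ay":0,"az":0,"tx":0.0,"ty":0.002,"tz":-0.10,"fingers":0},{"ax":0.7,"ay":0,"az":0,"tx":0.05,"ty":0.002,"tz":-0.107,"fingers":0},{"ax":0.7,"ay":0,"az":0,"tx":0.10,"ty":0.002,"tz":-0.107,"fingers":0},{"ax":0.7,"ay":0,"az":0,"tx":0.11,"ty":0.002,"tz":-0.107,"fingers":0}]'
python3 - <<'E'
from h import *
st();delta([.4985,.015,.098],goal(-2.2,1))
E
```

```text
t [ 0.1096 -0.002  -0.1124] a [ 0.85 -0.   -0.03]
time_s: 2.25
tcp_pos: [0.4914, 0.0191, 0.1456]
eef_rot: [105.2, 89.6, -166.8]
contact_force: [-0.6, -0.1, 0.3]
gripper_width: 0.0004
2.25 [0.4914 0.0191 0.1456] [ 105.2   89.6 -166.8] F [-0.6 -0.1  0.3] w 0.0004
t [ 0.0475 -0.0076 -0.0037] a [ 0.17 -0.11 -0.41]
```

```bash
python3 -m creep '[{"ax":0,"ay":0,"az":0,"tx":0.02,"ty":-0.005,"tz":0,"fingers":0},{"ax":0,"ay":0,"az":0,"tx":0.03,"ty":-0.005,"tz":0,"fingers":0},{"ax":0,"ay":0,"az":0,"tx":0.03,"ty":-0.005,"tz":0,"fingers":0}]'
python3 - <<'E'
from h import *
st();delta([.4985,.015,.098],goal(-2.2,1))
E
```

```text
time_s: 2.55
tcp_pos: [0.4998, 0.0199, 0.1197]
eef_rot: [118.2, 89.9, -153.7]
contact_force: [0.1, -0.2, 1.4]
gripper_width: 0.0008
2.55 [0.4998 0.0199 0.1197] [ 118.2   89.9 -153.7] F [ 0.1 -0.2  1.4] w 0.0008
t [ 0.0217  0.0011 -0.005 ] a [ 0.25 -0.04 -0.08]
```

```bash
python3 -m creep '[{"ax":0,"ay":0,"az":0,"tx":0.012,"ty":0.001,"tz":-0.002,"fingers":0},{"ax":0,"ay":0,"az":0,"tx":0.022,"ty":0.001,"tz":-0.002,"fingers":0},{"ax":0,"ay":0,"az":0,"tx":0.022,"ty":0.001,"tz":0.005,"fingers":0},{"ax":0,"ay":0,"az":0,"tx":0.022,"ty":0.001,"tz":0.011,"fingers":0},{"ax":0,"ay":0,"az":0,"tx":0.022,"ty":0.001,"tz":0.017,"fingers":0}]'; python3 -m creep '[{"ax":0,"ay":0,"az":0,"tx":0,"ty":0,"tz":0.006,"fingers":0},{"ax":0,"ay":0,"az":0,"tx":0,"ty":0,"tz":0.012,"fingers":0},{"ax":0,"ay":0,"az":0,"tx":0,"ty":0,"tz":0.018,"fingers":0},{"ax":0,"ay":0,"az":0,"tx":0,"ty":0,"tz":0.024,"fingers":0},{"ax":0,"ay":0,"az":0,"tx":0,"ty":0,"tz":0.027,"fingers":0}]'
python3 - <<'E'
from h import *
st();delta([.5,.068,.088],goal(-2.2,1))
snap('side','s2.png',(225,100,325,210),5)
snap('wrist','w2.png')
E
```

```text
time_s: 3.05
tcp_pos: [0.5, 0.0367, 0.0982]
eef_rot: [-85.2, 90.0, 2.7]
contact_force: [0.0, -0.2, 0.2]
gripper_width: 0.0003
time_s: 3.55
tcp_pos: [0.5008, 0.0638, 0.0979]
eef_rot: [-54.7, 90.0, 33.2]
contact_force: [0.5, -1.5, 0.6]
gripper_width: 0.0003
3.55 [0.5008 0.0638 0.0979] [-54.7  90.   33.2] F [ 0.5 -1.5  0.6] w 0.0003
t [0.0099 0.001  0.0042] a [0.17 0.01 0.02]
```

View pics/s2.png

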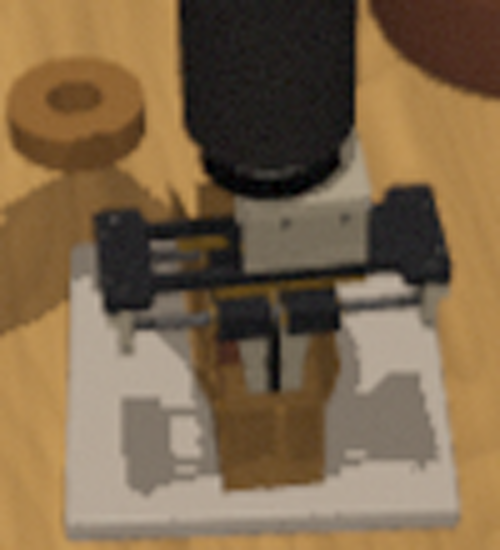

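View pics/w2.png

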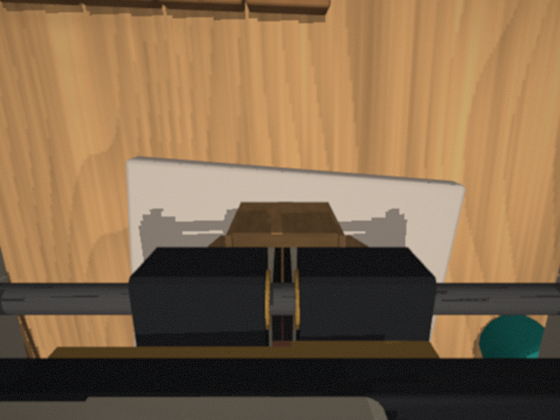

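The right end flap is leaning inward under the fingertips, the carton hasn't moved, and the forces are small. Next I press it down.

```bash
python3 -m creep '[{"ax":0,"ay":0,"az":0,"tx":0.004,"ty":0,"tz":0.002,"fingers":0},{"ax":0,"ay":0,"az":0,"tx":0.008,"ty":0,"tz":0.003,"fingers":0},{"ax":0,"ay":0,"az":0,"tx":0.010,"ty":0,"tz":0.003,"fingers":0},{"ax":0,"ay":0,"az":0,"tx":0.011,"ty":0,"tz":0.003,"fingers":0},{"ax":0,"ay":0,"az":0,"tx":0.011,"ty":0,"tz":0.003,"fingers":0}]'
```

```text
time_s: 4.15
tcp_pos: [0.5008, 0.0661, 0.0877]
eef_rot: [-88.1, 90.0, -0.1]
contact_force: [-4.5, 2.0, 12.2]
gripper_width: 0.0005
```

```bash
python3 -m creep '[{"ax":0,"ay":0,"az":0,"tx":-0.03,"ty":0,"tz":0,"fingers":0},{"ax":0,"ay":0,"az":0,"tx":-0.07,"ty":0,"tz":0.03,"fingers":0},{"ax":0,"ay":0,"az":0,"tx":-0.10,"ty":0,"tz":0.08,"fingers":0},{"ax":0,"ay":0,"az":0,"tx":-0.10,"ty":0,"tz":0.125,"fingers":0},{"ax":0,"ay":0,"az":0,"tx":-0.10,"ty":0,"tz":0.125,"fingers":0}]';  python3 - <<'E'
from h import *
st()
snap('side','s3.png',(225,100,325,210),5)
snap('wrist','w3.png')
c=cam('wrist')
E
```

```text
time_s: 4.65
tcp_pos: [0.5064, 0.1956, 0.188]
eef_rot: [-49.3, 89.8, 38.8]
contact_force: [0.7, -0.2, -0.8]
gripper_width: 0.0004
4.65 [0.5064 0.1956 0.188 ] [-49.3  89.8  38.8] F [ 0.7 -0.2 -0.8] w 0.0004
```

View pics/w3.png

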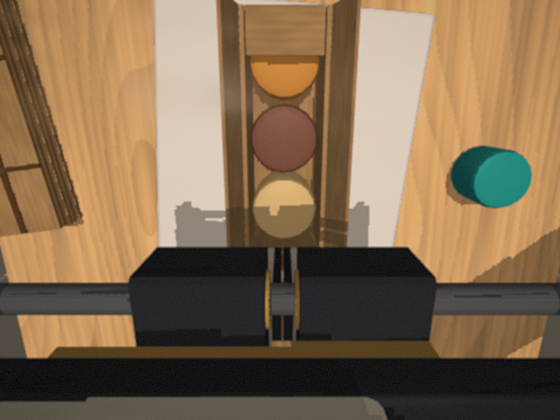

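View pics/s3.png

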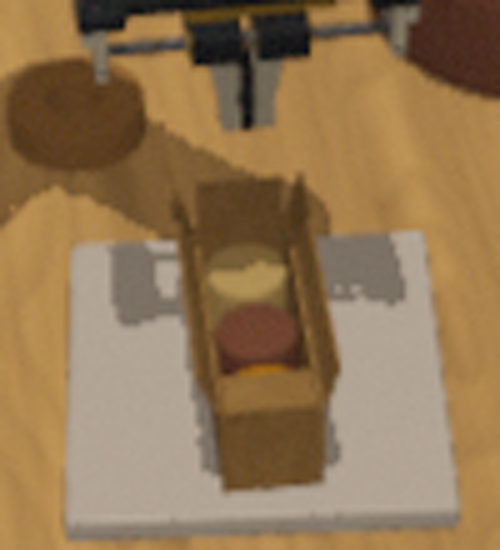

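The right end flap lies flat and the carton hasn't moved. Now the left one.

Run:
```python
from h import *
c=cam('wrist')
t=np.load('last_top.npz')
cv2.imwrite('pics/t1c.png',cv2.resize(t['pixels'][145:245,160:270],None,fx=6,fy=6))
for x in(136,141,146,151): print(pt(t,160+x/6-.5,145+250/6-.5,z=.115),pt(t,160+x/6-.5,145+250/6-.5,z=.088))
# yaw check of carton now
for v in (40,70,120,170,220):
  P=np.array([pt(c,u,v) for u in range(215,365)])
  m=(P[:,2]>.1145)&(P[:,2]<.125)
  L=P[m&(P[:,0]>.503)];Q=P[m&(P[:,0]<.503)]
  print(v,L.mean(0).round(4) if len(L) else 0,Q.mean(0).round(4) if len(Q) else 0)
for u in (270,285,300): print([tuple((pt(c,u,v)*1000).round().astype(int).tolist()) for v in range(4,60,5)])
delta([.506,.264,.13],goal(-2.2,1))
```

```text
[0.50168035 0.23415112 0.115     ] [0.50840361 0.23925643 0.088     ]
[0.50166906 0.23195247 0.115     ] [0.50839207 0.23701036 0.088     ]
[0.50165776 0.22975377 0.115     ] [0.50838054 0.23476425 0.088     ]
[0.50164647 0.22755503 0.115     ] [0.508369  0.2325181 0.088    ]
40 [0.5394 0.0766 0.1166] [0.4575 0.0792 0.1161]
70 [0.5395 0.0935 0.1172] [0.4579 0.0961 0.1157]
120 [0.5409 0.1234 0.1175] [0.4589 0.1261 0.1162]
170 [0.5419 0.1556 0.1171] [0.4602 0.1585 0.1161]
220 [0.5433 0.1906 0.117 ] [0.4616 0.1936 0.1161]
[(509, 50, 87), (509, 53, 86), (509, 57, 88), (509, 60, 87), (509, 62, 87), (509, 66, 88), (510, 69, 87), (510, 72, 88), (510, 75, 87), (510, 78, 88), (510, 81, 88), (511, 82, 71)]
[(499, 51, 88), (499, 54, 88), (499, 57, 87), (499, 60, 88), (499, 63, 89), (499, 66, 87), (499, 69, 87), (499, 72, 88), (500, 75, 87), (500, 78, 86), (500, 81, 87), (500, 83, 71)]
[(489, 51, 87), (489, 54, 86), (489, 57, 88), (489, 60, 87), (489, 63, 87), (489, 66, 87), (489, 69, 87), (489, 73, 88), (489, 76, 89), (489, 79, 88), (489, 82, 87), (489, 83, 71)]
t [0.0563 0.0013 0.072 ] a [ 0.26 -0.02 -0.04]
```

```bash
python3 -m creep '[{"ax":0,"ay":0,"az":0,"tx":0,"ty":0.001,"tz":0.04,"fingers":0},{"ax":0,"ay":0,"az":0,"tx":0,"ty":0.001,"tz":0.064,"fingers":0},{"ax":0,"ay":0,"az":0,"tx":0,"ty":0.001,"tz":0.064,"fingers":0},{"ax":0,"ay":0,"az":0,"tx":0.04,"ty":0.001,"tz":0.064,"fingers":0},{"ax":0,"ay":0,"az":0,"tx":0.065,"ty":0.001,"tz":0.064,"fingers":0}]';  python3 - <<'E'
from h import *
st();delta([.506,.260,.098],goal(-2.0,1))
E
```

```text
time_s: 5.25
tcp_pos: [0.5057, 0.2532, 0.1197]
eef_rot: [116.9, 89.9, -155.2]
contact_force: [-0.2, -0.4, -1.4]
gripper_width: 0.0004
5.25 [0.5057 0.2532 0.1197] [ 116.9   89.9 -155.2] F [-0.2 -0.4 -1.4] w 0.0004
t [ 0.0217 -0.0001  0.0069] a [-0.12 -0.05 -0.09]
```

```bash
python3 -m creep '[{"ax":0,"ay":0,"az":0,"tx":0.012,"ty":0,"tz":0.003,"fingers":0},{"ax":0,"ay":0,"az":0,"tx":0.022,"ty":0,"tz":0.003,"fingers":0},{"ax":0,"ay":0,"az":0,"tx":0.022,"ty":0,"tz":-0.003,"fingers":0},{"ax":0,"ay":0,"az":0,"tx":0.022,"ty":0,"tz":-0.009,"fingers":0},{"ax":0,"ay":0,"az":0,"tx":0.022,"ty":0,"tz":-0.015,"fingers":0}]'; python3 -m creep '[{"ax":0,"ay":0,"az":0,"tx":0,"ty":0,"tz":-0.006,"fingers":0},{"ax":0,"ay":0,"az":0,"tx":0,"ty":0,"tz":-0.012,"fingers":0},{"ax":0,"ay":0,"az":0,"tx":0,"ty":0,"tz":-0.018,"fingers":0},{"ax":0,"ay":0,"az":0,"tx":0,"ty":0,"tz":-0.020,"fingers":0},{"ax":0,"ay":0,"az":0,"tx":0,"ty":0,"tz":-0.020,"fingers":0}]'
python3 - <<'E'
from h import *
delta([.505,.217,.088],goal(-2.0,1))
snap('side','s4.png',(225,100,325,210),5)
E
```

```text
time_s: 5.75
tcp_pos: [0.5066, 0.2398, 0.1009]
eef_rot: [-45.2, 89.9, 42.7]
contact_force: [-0.6, 0.8, 0.3]
gripper_width: 0.0006
time_s: 6.25
tcp_pos: [0.5052, 0.2196, 0.0999]
eef_rot: [152.5, 90.0, -119.6]
contact_force: [0.0, -0.0, 0.1]
gripper_width: 0.0005
t [ 0.0119  0.0002 -0.0026] a [-0.07 -0.01 -0.  ]
```

View pics/s4.png

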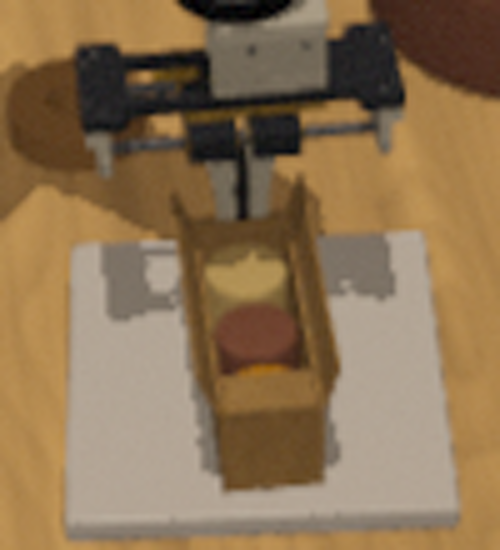

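The left end flap is tilted inward. Pressing it down.

```bash
python3 -m creep '[{"ax":0,"ay":0,"az":0,"tx":0.004,"ty":0,"tz":-0.002,"fingers":0},{"ax":0,"ay":0,"az":0,"tx":0.008,"ty":0,"tz":-0.003,"fingers":0},{"ax":0,"ay":0,"az":0,"tx":0.011,"ty":0,"tz":-0.003,"fingers":0},{"ax":0,"ay":0,"az":0,"tx":0.013,"ty":0,"tz":-0.003,"fingers":0},{"ax":0,"ay":0,"az":0,"tx":0.013,"ty":0,"tz":-0.003,"fingers":0}]'
```

```text
time_s: 6.8
tcp_pos: [0.505, 0.2168, 0.0876]
eef_rot: [169.9, 90.0, -102.1]
contact_force: [-3.6, -2.6, 13.0]
gripper_width: 0.0002
```

```bash
python3 -m creep '[{"ax":0,"ay":0,"az":0,"tx":-0.04,"ty":0,"tz":0,"fingers":0},{"ax":0,"ay":0,"az":0,"tx":-0.08,"ty":0,"tz":0,"fingers":0},{"ax":0,"ay":0,"az":0,"tx":-0.08,"ty":0.034,"tz":-0.034,"fingers":0},{"ax":0,"ay":0,"az":0,"tx":-0.08,"ty":0.07,"tz":-0.068,"fingers":0},{"ax":0,"ay":0,"az":0,"tx":-0.08,"ty":0.081,"tz":-0.075,"fingers":0}]';  python3 -m creep '[{"ax":0,"ay":0,"az":0,"tx":0,"ty":0,"tz":0,"fingers":0}]';  python3 - <<'E'
from h import *
st();
snap('side','s5.png',(225,100,325,210),5)
snap('top','t5.png',(145,130,285,245),5)
delta([.422,.141,.106],goal(-2.0,1))
E
```

```text
time_s: 7.3
tcp_pos: [0.418, 0.142, 0.1663]
eef_rot: [97.7, 89.9, -174.4]
contact_force: [1.3, 0.1, 0.2]
gripper_width: -0.0
time_s: 7.4
tcp_pos: [0.42, 0.1438, 0.1671]
eef_rot: [-19.0, 90.0, 69.0]
contact_force: [0.5, 0.9, -0.3]
gripper_width: 0.0005
7.4 [0.42   0.1438 0.1671] [-19.  90.  69.] F [ 0.5  0.9 -0.3] w 0.0005
t [ 0.0611 -0.0001 -0.0045] a [-0.02  0.04  0.06]
```

View pics/s5.png

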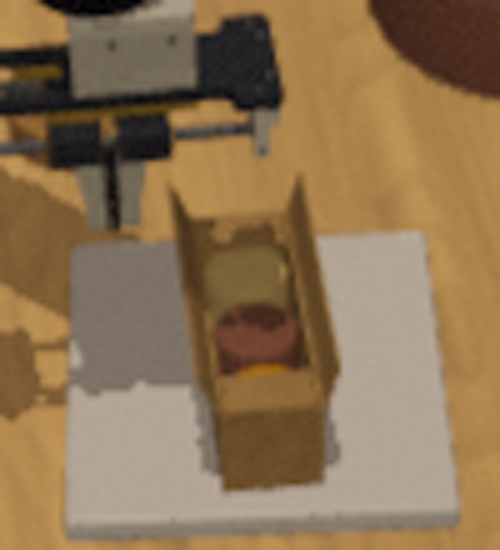

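View pics/t5.png

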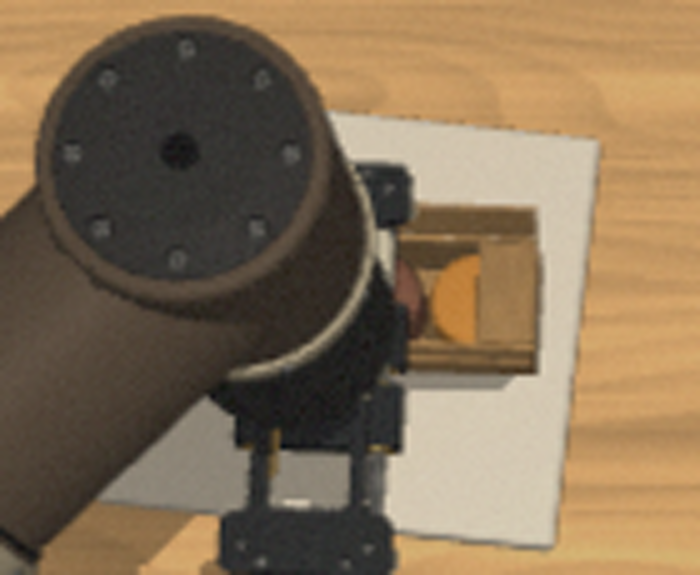

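```bash
python3 - <<'E'
from h import *
c=cam('side')
for v in range(138,152,2): print([tuple((pt(c,u,v)*1000).round().astype(int).tolist()) for u in (268,273,278)])
E
python3 -m creep '[{"ax":0,"ay":0,"az":0,"tx":0.035,"ty":0,"tz":-0.002,"fingers":0},{"ax":0,"ay":0,"az":0,"tx":0.063,"ty":0,"tz":-0.003,"fingers":0},{"ax":0,"ay":0,"az":0,"tx":0.063,"ty":0,"tz":-0.003,"fingers":0},{"ax":0,"ay":0,"az":0,"tx":0.063,"ty":-0.008,"tz":-0.003,"fingers":0},{"ax":0,"ay":0,"az":0,"tx":0.063,"ty":-0.014,"tz":-0.003,"fingers":0}]'
```

```text
[(508, 363, -1), (525, 355, 2), (542, 352, 3)]
[(507, 353, -3), (523, 342, 4), (541, 345, -1)]
[(505, 341, -2), (508, 228, 90), (524, 230, 86)]
[(491, 225, 87), (507, 220, 89), (523, 221, 86)]
[(490, 215, 87), (505, 209, 90), (521, 211, 86)]
[(488, 199, 92), (504, 201, 88), (520, 202, 86)]
[(489, 213, 73), (505, 213, 70), (520, 207, 73)]
time_s: 8.0
tcp_pos: [0.4375, 0.1426, 0.105]
eef_rot: [-64.9, 89.9, 23.1]
contact_force: [-0.3, -0.5, 0.6]
gripper_width: 0.0002
```

```bash
python3 -m creep '[{"ax":0,"ay":0,"az":0,"tx":0,"ty":-0.008,"tz":0,"fingers":0},{"ax":0,"ay":0,"az":0,"tx":0,"ty":-0.016,"tz":0,"fingers":0},{"ax":0,"ay":0,"az":0,"tx":0.001,"ty":-0.024,"tz":0,"fingers":0},{"ax":0,"ay":0,"az":0,"tx":0.003,"ty":-0.032,"tz":0,"fingers":0},{"ax":0,"ay":0,"az":0,"tx":0.004,"ty":-0.037,"tz":0,"fingers":0}]'
python3 - <<'E'
from h import *
st()
snap('side','s6.png',(225,100,325,210),5)
E
```

```text
time_s: 8.5
tcp_pos: [0.4731, 0.14, 0.0995]
eef_rot: [135.5, 90.0, -136.6]
contact_force: [-0.9, -0.4, 0.8]
gripper_width: 0.0006
8.5 [0.4731 0.14   0.0995] [ 135.5   90.  -136.6] F [-0.9 -0.4  0.8] w 0.0006
```

View pics/s6.png

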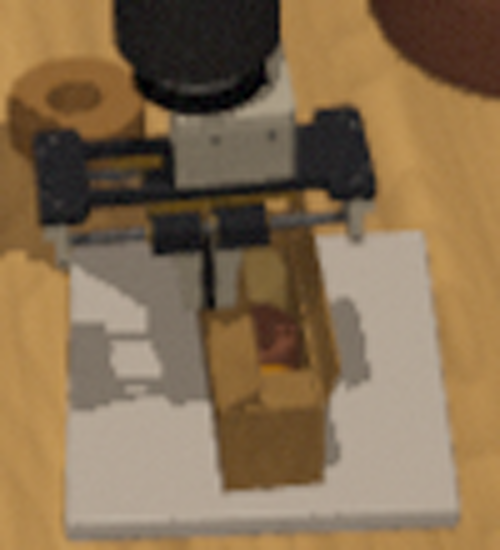

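The front long flap is folding in and the carton hasn't moved. Pressing it down.

```bash
python3 -m creep '[{"ax":0,"ay":0,"az":0,"tx":0.003,"ty":-0.003,"tz":0,"fingers":0},{"ax":0,"ay":0,"az":0,"tx":0.006,"ty":-0.006,"tz":0,"fingers":0},{"ax":0,"ay":0,"az":0,"tx":0.008,"ty":-0.006,"tz":0,"fingers":0},{"ax":0,"ay":0,"az":0,"tx":0.009,"ty":-0.006,"tz":0,"fingers":0},{"ax":0,"ay":0,"az":0,"tx":0.009,"ty":-0.006,"tz":0,"fingers":0}]'
```

```text
time_s: 9.05
tcp_pos: [0.4784, 0.14, 0.0909]
eef_rot: [-84.8, 90.0, 3.2]
contact_force: [-0.0, -0.8, 0.4]
gripper_width: 0.0003
```

```bash
python3 -m creep '[{"ax":0,"ay":0,"az":0,"tx":0.001,"ty":0,"tz":0,"fingers":0},{"ax":0,"ay":0,"az":0,"tx":0.002,"ty":0,"tz":0,"fingers":0},{"ax":0,"ay":0,"az":0,"tx":0.002,"ty":0,"tz":0,"fingers":0}]'
```

```text
time_s: 9.35
tcp_pos: [0.4785, 0.14, 0.0906]
eef_rot: [-83.3, 89.9, 4.7]
contact_force: [-7.4, -0.8, 19.9]
gripper_width: 0.0002
```

Pressed flat with 20 N. Now over to the back flap.

```bash
python3 -m creep '[{"ax":0,"ay":0,"az":0,"tx":-0.04,"ty":0,"tz":0,"fingers":0},{"ax":0,"ay":0,"az":0,"tx":-0.075,"ty":0,"tz":0,"fingers":0},{"ax":0,"ay":0,"az":0,"tx":-0.075,"ty":-0.045,"tz":0,"fingers":0},{"ax":0,"ay":0,"az":0,"tx":-0.075,"ty":-0.085,"tz":0,"fingers":0},{"ax":0,"ay":0,"az":0,"tx":-0.075,"ty":-0.1,"tz":0,"fingers":0}]';  python3 -m creep '[{"ax":0,"ay":0,"az":0,"tx":0,"ty":0,"tz":0,"fingers":0}]';  python3 - <<'E'
from h import *
st();
snap('side','s7.png',(225,100,325,210),5)
snap('wrist','w7.png')
delta([.578,.141,.104],goal(-2.0,1))
E
```

```text
time_s: 9.85
tcp_pos: [0.5811, 0.1365, 0.164]
eef_rot: [-70.7, 89.9, 17.2]
contact_force: [-0.1, -0.4, -1.7]
gripper_width: 0.0007
time_s: 9.95
tcp_pos: [0.5798, 0.1362, 0.1629]
eef_rot: [132.9, 90.0, -139.3]
contact_force: [-0.4, -1.2, -0.5]
gripper_width: -0.0
9.95 [0.5798 0.1362 0.1629] [ 132.9   90.  -139.3] F [-0.4 -1.2 -0.5] w -0.0
t [ 0.0591 -0.0002  0.0049] a [-0.08 -0.03 -0.08]
```

View pics/s7.png

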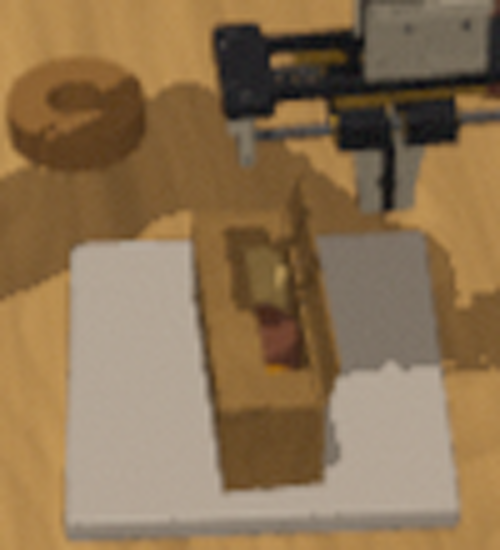

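View pics/w7.png

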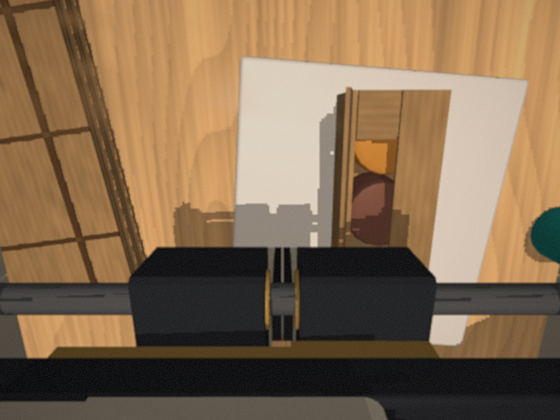

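The front flap is flat. Lowering outside the back flap and pushing it inward.

```bash
python3 -m creep '[{"ax":0,"ay":0,"az":0,"tx":0.035,"ty":0,"tz":0.005,"fingers":0},{"ax":0,"ay":0,"az":0,"tx":0.059,"ty":0,"tz":0.005,"fingers":0},{"ax":0,"ay":0,"az":0,"tx":0.059,"ty":0,"tz":0.005,"fingers":0},{"ax":0,"ay":0,"az":0,"tx":0.059,"ty":0.008,"tz":0.005,"fingers":0},{"ax":0,"ay":0,"az":0,"tx":0.059,"ty":0.016,"tz":0.005,"fingers":0}]'; python3 -m creep '[{"ax":0,"ay":0,"az":0,"tx":0,"ty":0.008,"tz":0,"fingers":0},{"ax":0,"ay":0,"az":0,"tx":0,"ty":0.016,"tz":0,"fingers":0},{"ax":0,"ay":0,"az":0,"tx":0.001,"ty":0.022,"tz":0,"fingers":0},{"ax":0,"ay":0,"az":0,"tx":0.002,"ty":0.028,"tz":0,"fingers":0},{"ax":0,"ay":0,"az":0,"tx":0.003,"ty":0.032,"tz":0,"fingers":0}]'
python3 - <<'E'
from h import *
st()
snap('side','s8.png',(225,100,325,210),5)
E
```

```text
time_s: 10.55
tcp_pos: [0.5624, 0.1423, 0.1063]
eef_rot: [-62.5, 89.9, 25.5]
contact_force: [0.6, -0.8, -0.0]
gripper_width: 0.0007
time_s: 11.05
tcp_pos: [0.53, 0.1431, 0.1019]
eef_rot: [-50.9, 90.0, 37.0]
contact_force: [0.4, 0.3, -0.4]
gripper_width: 0.0005
11.05 [0.53   0.1431 0.1019] [-50.9  90.   37. ] F [ 0.4  0.3 -0.4] w 0.0005
```

View pics/s8.png

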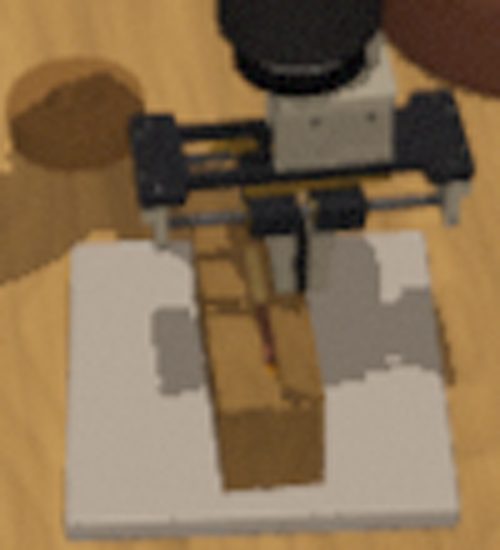

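```bash
python3 -m creep '[{"ax":0,"ay":0,"az":0,"tx":0.003,"ty":0.002,"tz":0,"fingers":0},{"ax":0,"ay":0,"az":0,"tx":0.006,"ty":0.004,"tz":0,"fingers":0},{"ax":0,"ay":0,"az":0,"tx":0.009,"ty":0.004,"tz":0,"fingers":0},{"ax":0,"ay":0,"az":0,"tx":0.012,"ty":0.004,"tz":0,"fingers":0},{"ax":0,"ay":0,"az":0,"tx":0.012,"ty":0.004,"tz":0,"fingers":0}]'
```

```text
time_s: 11.6
tcp_pos: [0.5273, 0.1431, 0.0907]
eef_rot: [-114.7, 89.9, -26.7]
contact_force: [-3.6, 0.0, 12.1]
gripper_width: 0.0003
```

Flat, at 12 N. I'll lift, open the fingers and centre over the carton.

```bash
python3 -m creep '[{"ax":0,"ay":0,"az":0,"tx":-0.04,"ty":0,"tz":0,"fingers":0},{"ax":0,"ay":0,"az":0,"tx":-0.08,"ty":0.01,"tz":-0.05,"fingers":0.0876},{"ax":0,"ay":0,"az":0,"tx":-0.10,"ty":0.02,"tz":-0.06,"fingers":0.0876},{"ax":0,"ay":0,"az":0,"tx":-0.10,"ty":0.025,"tz":-0.06,"fingers":0.0876},{"ax":0,"ay":0,"az":0,"tx":-0.10,"ty":0.025,"tz":-0.06,"fingers":0.0876}]';  python3 -m creep '[{"ax":0,"ay":0,"az":0,"tx":0,"ty":0,"tz":0,"fingers":0.0876}]';  python3 - <<'E'
from h import *
st();
snap('side','s9.png',(225,100,325,210),5)
snap('wrist','w9.png')
E
```

```text
time_s: 12.1
tcp_pos: [0.4992, 0.0838, 0.1904]
eef_rot: [-45.9, 89.9, 42.0]
contact_force: [-0.6, -0.2, 0.1]
gripper_width: 0.0266
time_s: 12.2
tcp_pos: [0.4993, 0.0842, 0.189]
eef_rot: [110.9, 89.9, -161.2]
contact_force: [0.5, -0.3, -0.3]
gripper_width: 0.0348
12.2 [0.4993 0.0842 0.189 ] [ 110.9   89.9 -161.2] F [ 0.5 -0.3 -0.3] w 0.0348
```

View pics/s9.png

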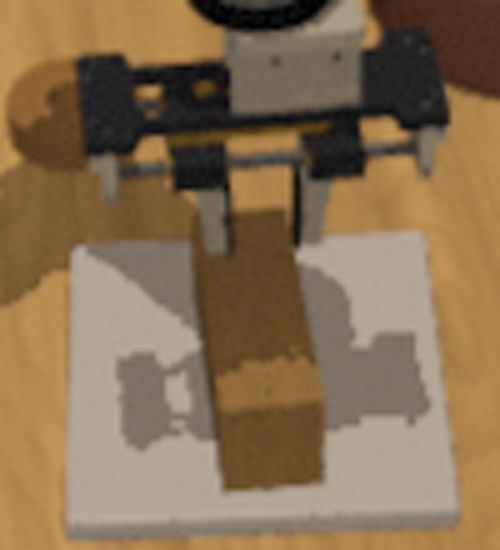

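View pics/w9.png

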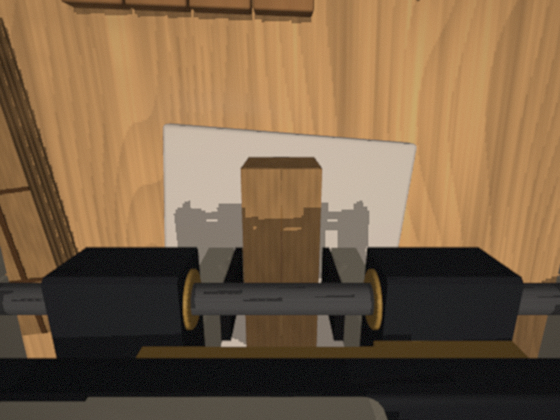

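The carton is closed, with the top flat and both long flaps meeting. Measuring its position for the grasp.

```bash
python3 - <<'E'
from h import *
c=cam('wrist')
for v in (170,190,210,235):
  P=np.array([pt(c,u,v) for u in range(228,340)])
  m=(P[:,2]>.084)&(P[:,2]<.096)
  q=P[m]; print(v,q[:,0].min().round(4),q[:,0].max().round(4),((q[:,0].min()+q[:,0].max())/2).round(4),q[:,1].mean().round(4),q[:,2].mean().round(4), q[:,2].min(),q[:,2].max())
print([tuple((pt(c,282,v)*1000).round().astype(int).tolist()) for v in range(150,176,2)])
delta([.5027,.141,.19],goal(-2.0,1))
E
python3 -m creep '[{"ax":0,"ay":0,"az":0,"tx":0,"ty":-0.001,"tz":0.03,"fingers":0.0876},{"ax":0,"ay":0,"az":0,"tx":0,"ty":-0.001,"tz":0.057,"fingers":0.0876},{"ax":0,"ay":0,"az":0,"tx":0,"ty":-0.001,"tz":0.057,"fingers":0.0876},{"ax":0,"ay":0,"az":0,"tx":0,"ty":-0.001,"tz":0.057,"fingers":0.0876},{"ax":0,"ay":0,"az":0,"tx":0,"ty":-0.001,"tz":0.057,"fingers":0.0876}]'
python3 - <<'E'
from h import *
st();delta([.5027,.141,.09],goal(-2.0,1))
E
```

```text
170 0.4689 0.5294 0.4992 0.0522 0.0907 0.08915868039966734 0.0926931744893204
190 0.4697 0.5299 0.4998 0.0675 0.0904 0.08839488322490824 0.09185885409444222
210 0.4698 0.5308 0.5003 0.0834 0.0904 0.08931425741989862 0.09184291636333475
235 0.4707 0.5316 0.5011 0.104 0.0905 0.08915731820305206 0.09185202972580236
[(498, 45, 20), (498, 47, 20), (498, 49, 21), (498, 51, 21), (498, 50, 36), (498, 51, 48), (498, 51, 60), (498, 51, 69), (498, 51, 81), (498, 51, 91), (498, 52, 91), (498, 54, 90), (498, 55, 91)]
t [-0.0014 -0.0014  0.0567] a [-0.03 -0.06 -0.1 ]
time_s: 12.8
tcp_pos: [0.5022, 0.1409, 0.189]
eef_rot: [127.4, 89.9, -144.7]
contact_force: [0.7, -0.9, 0.4]
gripper_width: 0.083
12.8 [0.5022 0.1409 0.189 ] [ 127.4   89.9 -144.7] F [ 0.7 -0.9  0.4] w 0.083
t [ 0.099  -0.0006  0.0003] a [-0.03 -0.06 -0.07]
```

```bash
python3 -m creep '[{"ax":0,"ay":0,"az":0,"tx":0.03,"ty":0,"tz":0,"fingers":0.0876},{"ax":0,"ay":0,"az":0,"tx":0.065,"ty":0,"tz":0,"fingers":0.0876},{"ax":0,"ay":0,"az":0,"tx":0.10,"ty":0,"tz":0,"fingers":0.0876},{"ax":0,"ay":0,"az":0,"tx":0.13,"ty":0,"tz":0,"fingers":0.0876},{"ax":0,"ay":0,"az":0,"tx":0.144,"ty":0,"tz":0,"fingers":0.0876}]'
python3 -m creep '[{"ax":0,"ay":0,"az":0,"tx":0,"ty":0,"tz":0,"fingers":0.0876},{"ax":0,"ay":0,"az":0,"tx":0,"ty":0,"tz":0,"fingers":0.065},{"ax":0,"ay":0,"az":0,"tx":0,"ty":0,"tz":0,"fingers":0.065},{"ax":0,"ay":0,"az":0,"tx":0,"ty":0,"tz":0,"fingers":0.065}]' 30
python3 - <<'E'
from h import *
snap('side','s10.png',(225,100,325,210),5)
E
```

```text
time_s: 13.3
tcp_pos: [0.501, 0.1394, 0.043]
eef_rot: [124.2, 89.8, -147.9]
contact_force: [-0.2, -0.5, 0.3]
gripper_width: 0.0875
time_s: 13.7
tcp_pos: [0.5032, 0.1414, 0.047]
eef_rot: [-53.4, 89.9, 34.5]
contact_force: [-0.2, -0.8, -0.6]
gripper_width: 0.0695
```

View pics/s10.png

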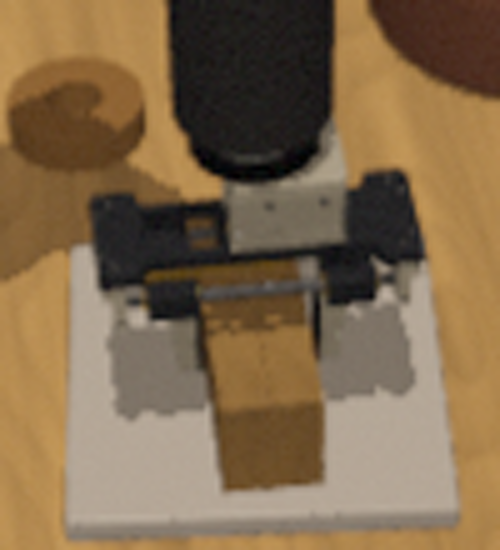

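The fingers straddle the carton at mid-length. Closing.

```bash
python3 -m creep '[{"ax":0,"ay":0,"az":0,"tx":0,"ty":0,"tz":0,"fingers":0.05},{"ax":0,"ay":0,"az":0,"tx":0,"ty":0,"tz":0,"fingers":0.05},{"ax":0,"ay":0,"az":0,"tx":0,"ty":0,"tz":0,"fingers":0.05},{"ax":0,"ay":0,"az":0,"tx":0,"ty":0,"tz":0,"fingers":0.05},{"ax":0,"ay":0,"az":0,"tx":0,"ty":0,"tz":0,"fingers":0.05}]' 30
python3 -m creep '[{"ax":0,"ay":0,"az":0,"tx":-0.003,"ty":0,"tz":0,"fingers":0.05},{"ax":0,"ay":0,"az":0,"tx":-0.006,"ty":0,"tz":0,"fingers":0.05},{"ax":0,"ay":0,"az":0,"tx":-0.010,"ty":0,"tz":0,"fingers":0.05},{"ax":0,"ay":0,"az":0,"tx":-0.015,"ty":0,"tz":0,"fingers":0.05},{"ax":0,"ay":0,"az":0,"tx":-0.015,"ty":0,"tz":0,"fingers":0.05}]' 30
python3 - <<'E'
from h import *
st()
snap('side','s11.png',(225,100,325,210),5)
E
```

```text
time_s: 14.25
tcp_pos: [0.5026, 0.1413, 0.0465]
eef_rot: [-55.1, 90.0, 32.8]
contact_force: [-2.4, 0.2, 7.1]
gripper_width: 0.0621
time_s: 14.75
tcp_pos: [0.5029, 0.1414, 0.0615]
eef_rot: [-56.7, 89.9, 31.2]
contact_force: [0.3, 0.2, -4.9]
gripper_width: 0.0615
14.75 [0.5029 0.1414 0.0615] [-56.7  89.9  31.2] F [ 0.3  0.2 -4.9] w 0.0615
```

View pics/s11.png

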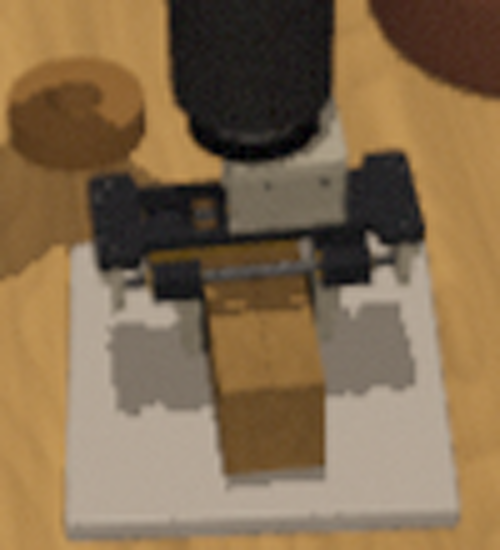

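The carton lifts level, carrying about 5 N. Raising it smoothly to an underside about 11-12 cm above the board.

```bash
python3 -m creep '[{"ax":0,"ay":0,"az":0,"tx":-0.006,"ty":0,"tz":0,"fingers":0.05},{"ax":0,"ay":0,"az":0,"tx":-0.016,"ty":0,"tz":0,"fingers":0.05},{"ax":0,"ay":0,"az":0,"tx":-0.028,"ty":0,"tz":0,"fingers":0.05},{"ax":0,"ay":0,"az":0,"tx":-0.040,"ty":0,"tz":0,"fingers":0.05},{"ax":0,"ay":0,"az":0,"tx":-0.052,"ty":0,"tz":0,"fingers":0.05}]'
python3 -m creep '[{"ax":0,"ay":0,"az":0,"tx":-0.012,"ty":0,"tz":0,"fingers":0.05},{"ax":0,"ay":0,"az":0,"tx":-0.024,"ty":0,"tz":0,"fingers":0.05},{"ax":0,"ay":0,"az":0,"tx":-0.035,"ty":0,"tz":0,"fingers":0.05},{"ax":0,"ay":0,"az":0,"tx":-0.044,"ty":0,"tz":0,"fingers":0.05},{"ax":0,"ay":0,"az":0,"tx":-0.048,"ty":0,"tz":0,"fingers":0.05}]'
python3 -m creep '[{"ax":0,"ay":0,"az":0,"tx":0,"ty":0,"tz":0,"fingers":0.05},{"ax":0,"ay":0,"az":0,"tx":0,"ty":0,"tz":0,"fingers":0.05},{"ax":0,"ay":0,"az":0,"tx":0,"ty":0,"tz":0,"fingers":0.05},{"ax":0,"ay":0,"az":0,"tx":0,"ty":0,"tz":0,"fingers":0.05},{"ax":0,"ay":0,"az":0,"tx":0,"ty":0,"tz":0,"fingers":0.05}]'
python3 - <<'E'
from h import *
st()
snap('side','s12.png',(205,70,345,210),4)
snap('wrist','w12.png');snap('top','t12.png')
st()
E
```

```text
time_s: 15.3
tcp_pos: [0.5027, 0.1412, 0.1143]
eef_rot: [-53.0, 89.9, 35.0]
contact_force: [0.5, 0.1, -4.5]
gripper_width: 0.062
time_s: 15.8
tcp_pos: [0.5028, 0.1413, 0.1619]
eef_rot: [-55.6, 89.9, 32.4]
contact_force: [-0.8, 0.5, -4.3]
gripper_width: 0.062
time_s: 16.3
tcp_pos: [0.5023, 0.141, 0.1604]
eef_rot: [126.5, 90.0, -145.6]
contact_force: [0.5, -0.3, -4.2]
gripper_width: 0.0621
16.3 [0.5023 0.141  0.1604] [ 126.5   90.  -145.6] F [ 0.5 -0.3 -4.2] w 0.0621
16.45 [0.5025 0.1411 0.1607] [ 133.9   90.  -138.1] F [-0.6  0.2 -3.9] w 0.0618
```

View pics/s12.png

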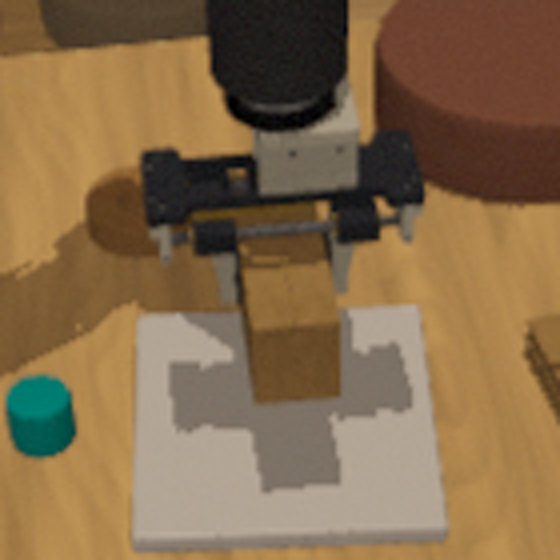

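View pics/w12.png

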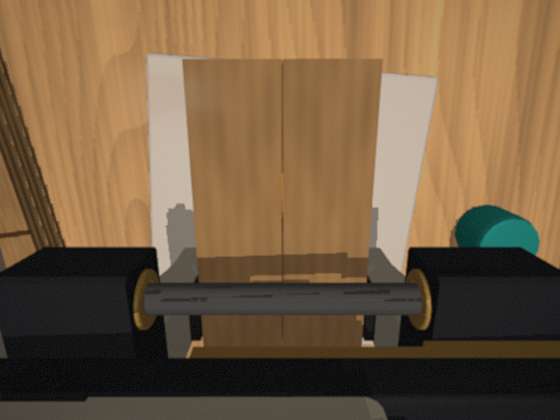

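View pics/t12.png

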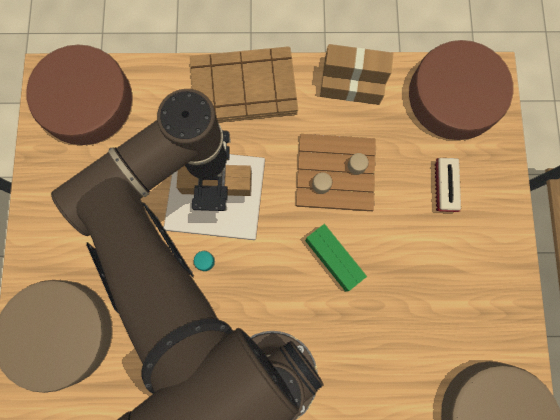

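The carton hangs closed in the gripper, and the top view shows everything else in place. I'll check level and slip by depth before handing in.

```bash
python3 -m creep '[{"ax":0,"ay":0,"az":0,"tx":0,"ty":0,"tz":0,"fingers":0.05},{"ax":0,"ay":0,"az":0,"tx":0,"ty":0,"tz":0,"fingers":0.05},{"ax":0,"ay":0,"az":0,"tx":0,"ty":0,"tz":0,"fingers":0.05},{"ax":0,"ay":0,"az":0,"tx":0,"ty":0,"tz":0,"fingers":0.05},{"ax":0,"ay":0,"az":0,"tx":0,"ty":0,"tz":0,"fingers":0.05}]'
python3 - <<'E'
from h import *
def fit(c):
    P=np.array([pt(c,u,v) for v in range(70,240,5) for u in list(range(200,275,5))+list(range(290,365,5))])
    P=P[(P[:,2]>.15)]
    A=np.c_[P[:,:2],np.ones(len(P))]; k=np.linalg.lstsq(A,P[:,2],rcond=None)[0]
    print('slopes',k[:2].round(4),'z at tcp',round(k@[.5027,.141,1],4),'n',len(P),'res',np.std(P[:,2]-A@k).round(4))
fit(cam('wrist'))
snap('wrist','w13.png');fit(cam('wrist'));st();print(r.get_state()['qd'].round(2))
E
```

```text
time_s: 16.95
tcp_pos: [0.5025, 0.1411, 0.1608]
eef_rot: [-95.1, 90.0, -7.1]
contact_force: [-0.3, -0.4, -4.1]
gripper_width: 0.0619
slopes [-0.0013 -0.0183] z at tcp 0.2038 n 1020 res 0.0062
slopes [-0.0007 -0.0086] z at tcp 0.2044 n 1020 res 0.0036
17.0 [0.5025 0.1411 0.1608] [-100.4   90.   -12.5] F [ 1.1  0.1 -3.7] w 0.0616
[-0.08  0.11 -0.05 -0.03  0.05 -0.01]
```

Run:
```python
from h import *
print(order.close_job()); st()
```

```text
the job is handed in; nothing more can be done
None
the job is handed in; nothing more can be done
```

I folded both short end flaps flat first, then the front and back long flaps over them. I then gripped the carton at mid-length with 30 N, lifted it, and handed the job in at about 17 s with it still held in the air.

My last checks, all taken just before hand-in:
- **Height:** the underside is about 11 cm above the board.
- **Level:** the top is level to within about 0.02 rad by depth. The two readings gave slopes of 0.018 and 0.009 rad.
- **Flaps:** they look closed in the wrist and side views. I measured the end flaps flat by depth before folding the long ones over them.
- **Grip:** the fingers stay at 62 mm, the load is steady at about 4 N, and the arm is at rest with no slip seen between readings.
- **Surroundings:** in the top view the brush, the spare cheeses and the look-alikes sit where they started. The arm partly hides the roll, but the side view shows it in place.

One disagreement: the measured load of about 4 N is at the low end of the stated carton weight (0.4 to 0.6 kg).

None of the checks failed. The hand-in gives no verdict, so I haven't seen the judged result.

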